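# Rack two repaired phones on edge for curing and clamp one

## Task

Take the red keypad phone and the white-rimmed phone out of the sloping yellow dock and stand each upright on a long edge in the grey curing rack, fully down on its floor: the red phone in the one empty narrow slot (green strip on its bottom), the white-rimmed phone in the wide clamping bay, lying along the bay and roughly centred in it. Then slide the bay's jaw shut by its orange tab until it presses clearly but gently, with some 5 newtons, on the white-rimmed phone, let go, and leave the jaw shut on it. Leave the grey keypad phone in the dock, the orange-rimmed phone in the rack, the white bottle and the solder spool where they are.

Things in the scene. Friction and masses are not known exactly. Their poses are not given: they have to be found in the camera images.
- dock: Yellow sloping dock, 140 (its x) x 186 (y) mm, fixed, but position and yaw (to 23 degrees) vary. Origin: centre of underside. Three slots along x at y = -56, 0, +56 mm, a phone in each, order random. Slots 16 mm wide between 6 mm fins, 24 mm high square to the slot floor, which falls 25 degrees towards +x, away from the robot. A stop closes the low end; phones come out square to the floor.
- red_phone: Red keypad phone, 103 x 48 x 13 mm, about 70 g. Origin: centre of its back face; x along its length, y along its 48 mm width, z through its thickness (it fills z = 0 to 13 mm). At the start it stands on a long edge in the dock, y up but tipped 25 degrees from vertical, its top leaning away from the robot (x points down the slope); its upper 24 mm show above the fins.
- red_phone_mid (a point): Middle of the red phone (6.5 mm above its back face). In the dock's slots the phones have play and may lean sideways by up to 15 degrees, and may tip from one side to the other.
- white_phone: Black touch phone with a white rim, 95 x 51 x 11 mm, 80 g, standing in the dock, perhaps leaning, like the red one. Origin and axes likewise (z = 0 to 11 mm; y, the 51 mm width, points up the same way).
- white_phone_mid (a point): Middle of the white-rimmed phone (5.5 mm above its back face).
- grey_phone: Dark grey keypad phone, 107 x 49 x 15 mm, standing in the dock in the third slot; stays there. Origin centre of its back face.
- rack: Grey rack, 116 (its x) x 214 (y) mm, fixed, but position and yaw (to 23 degrees) vary. Origin: centre of underside; z up. Slots and bay run along x, 100 mm long, ends open, floor at z = 12 mm. Two 20 mm slots at y = -87 and -41 mm between 6 mm blue fins with tops at z = 36 mm; one is taken, one free. The bay lies between a fixed wall (face at y = 0, top at z = 36 mm) and the jaw, on its +y side.
- free_slot (a point): Centre of the green strip (80 x 14 x 2 mm) on the floor of the free narrow slot, on its top face, 14 mm above the rack's origin; axes as the rack's. A red phone stood here has its middle about 24 mm above.
- bay (a point): Point on the bay floor at the foot of the fixed wall's face, midway along the wall; axes as the rack's; the bay extends to +y. A white-rimmed phone clamped here has its middle about 5.5 mm to +y and 25 mm above.
- jaw (a joint): Slide of the bay's jaw, in m: 0 fully open (clear bay width 34 mm); it grows as the jaw moves towards the rack's -y; clear width = 34 mm minus the value; starts at 0 to 8 mm. Moves against about 1.5 N of friction and stays where it is left. About 23 mm when it bears on the white-rimmed phone.
- jaw_tab (a point): Top centre of the jaw's orange tab, an upright plate 12 mm thick (rack's y), 26 mm wide (rack's x), its top 57 mm above the rack's underside, free over its upper 34 mm: pinch it from above across the 12 mm, or push it. Its centre is 46 mm to the rack's +y of the jaw's clamping face, which is 84 mm long with its top at 37 mm.
- orange_phone: Black phone with an orange rim, 114 x 59 x 11 mm, standing on its long edge in the other narrow slot of the rack, its top about 71 mm above the rack's origin; stays there. Origin centre of its back face.
- ipa_bottle: White bottle with a steel cap, 64 mm across, 128 mm tall, standing behind the work; origin at the centre of its underside. Leave alone. (Beyond the rack a fixed desk lamp hangs over the worktop, its shade at about x 0.67 to 0.81, y 0.08 to 0.22, z 0.48 to 0.64 m: keep wrist and arm out of it.)
- solder_spool: Blue spool of solder, 62 mm across, 44 mm tall, standing between dock and rack; origin at the centre of its underside. Leave alone.
There are look-alikes about, which are no part of the job. What is shaped like the white_phone but blue is not meant.

How it is judged:
On the way, in this order (a step that is already met when the one before it is completed fails the run):
1. the white-rimmed phone stands on its long edge in the clamping bay (x of white_phone_mid in the frame of bay between -0.035 and 0.035 m and y of white_phone_mid in the frame of bay between 0 and 0.034 m and z of white_phone_mid in the frame of bay between 0.017 and 0.031 m and angle between the y axis of white_phone and the z axis of rack, either way round below 0.8 rad and angle between the x axis of white_phone and the x axis of rack, either way round below 0.25 rad), for 0.2 s.
2. the jaw presses on the white-rimmed phone with at least 2 N (contact force between jaw and white_phone above 2 N).
At the end, for the whole second after the job is handed in: Red phone on edge in the free slot (30 mm along, 9 mm across, 18-30 mm above strip, lean < 20 deg, yaw < 14 deg); white-rimmed phone on edge in the bay (35 mm along, 0-14 mm off the wall, 19-31 mm up, lean < 11 deg, yaw < 14 deg); both at rest; jaw slide beyond 20.5 mm (x of red_phone_mid in the frame of free_slot between -0.03 and 0.03 m and y of red_phone_mid in the frame of free_slot between -0.009 and 0.009 m and z of red_phone_mid in the frame of free_slot between 0.018 and 0.03 m and angle between the y axis of red_phone and the z axis of rack, either way round below 0.36 rad and angle between the x axis of each of red_phone, white_phone and the x axis of rack, either way round below 0.25 rad and linear speed of each of red_phone, white_phone below 0.02 m/s and x of white_phone_mid in the frame of bay between -0.035 and 0.035 m and y of white_phone_mid in the frame of bay between 0 and 0.014 m and z of white_phone_mid in the frame of bay between 0.019 and 0.031 m and angle between the y axis of white_phone and the z axis of rack, either way round below 0.2 rad and value of joint jaw above 0.0205 m); the robot touches nothing.
It fails at once if the white-rimmed phone is squeezed by the jaw with more than 40 N (contact force between jaw and white_phone above 40 N).
It fails at once if the grey phone is moved more than 20 mm (distance of grey_phone from where it was at the start of the episode above 0.02 m).
It fails at once if the orange-rimmed phone is moved more than 20 mm (distance of orange_phone from where it was at the start of the episode above 0.02 m).
It fails at once if the bottle is moved more than 30 mm (distance of ipa_bottle from where it was at the start of the episode above 0.03 m).
It fails at once if the spool is moved more than 30 mm (distance of solder_spool from where it was at the start of the episode above 0.03 m).
It also fails if it takes over 72 s, if anything falls off the work surface, if the arm or the gripper's body presses on something with over 40 N, if the wrist force passes 120 N, or if a joint passes its speed limit or range.

## Robot

A 7-joint arm with a two-finger parallel gripper is mounted at the origin on a cart in front of the work surface, level with it; the furniture and walls round the work are solid. World frame = base frame: x ahead of the robot, y to its left, z up, the work surface at z = 0. Lengths are in m, angles in rad, forces in N, time in s.
With the tool pointing down it reaches from about 0.425 to 0.95 m from the base axis. Payload 4.7 kg.
Tool frame: the origin (TCP) lies on the centre line of the jaws, within the pads' length; the fingertips stand robot.nose_length ahead of it and the grasp point (between the pads) lies 8 mm behind it (robot.nose_length is the distance from the TCP to the fingertips, in m); z points along the fingers, y is the line along which they close (so a half turn about z gives the same grasp; the last joint's range is limited). The gripper opens to 85 mm and grips with 20 to 120 N. Pads are 22 mm wide; open, the fingers measure 114 mm over their backs; the gripper's body (76 mm by 85 mm) begins 54 mm behind the grasp point. The pads swing forward as they close: fully open they stand 13 mm farther back than shut.
Start: joints at [-1.307, 0.469, -0.049, 1.532, 0.024, 1.141, -0.082], TCP at [0.195, 0.646, 0.242] pointing down, gripper open.
Joint ranges: [-2.59, 2.59], [-0.33, 1.99], [-1.39, 1.29], [0.1, 2.45], [-1.04, 4.18], [0.21, 1.99], [-2.66, 2.66]. Speed limits (rad/s): [2.57, 2.57, 3.14, 3.14, 3.14, 3.14, 3.14].

## Interface

Orientations are given as [roll, pitch, yaw] about the fixed x, y, z axes, in that order (R = Rz(yaw) Ry(pitch) Rx(roll)).
In Python, from plant import robot gives the robot as it stands. Calls block until the motion is done:
- robot.goto(position, orientation): joint-space move of the TCP to a pose.
- robot.move_straight(position, vel=0.15, attitude=None, contact_N=None): straight line of the TCP; attitude=None keeps the orientation; vel is the mean speed in m/s. With contact_N (N) it stops when the force on the tool has changed by that much, and returns True; else False.
- robot.move_joints(angles): joint-space move.
- robot.grip(opening, strength=None): opening from 0.0 (shut) to 1.0 (fully open); strength is the grip in N (None keeps the last); returns when the fingers have stopped.
- robot.sleep(seconds).
- robot.inverse_kinematics(position, orientation): joint angles nearest the present ones, or None.
- robot.sense(): the state.
- robot.grab_frame(name): name is "side" or "top" or "wrist"; returns a dict with "image" (420x560x3 uint8, red, green, blue), "range_z" (420x560 float32, m along the optical axis (not along the pixel's ray), 0 where there is no reading), "fx", "fy", "cx", "cy" (pixels), "R" (3x3) and "t" (3): a world point X has camera coordinates R X + t. Camera axes: x right, y down, z forward; pixel columns grow to the right and rows downward; lengths in m; the calibration is good to about 2 mm. The wrist camera is an equidistant fisheye: a pixel r from the principal point sees the ray r / f radians off the axis. A picture is of the moment at which its call begins.
A pose or a line that the arm cannot do raises robot.IKError and nothing moves.
- robot.close_job(): hands the job in; it is judged then, once.
The state is a dict: "t": time; "joint_pos": joint angles; "joint_velocities": joint speeds; "effort": joint torques, N m; "tcp_pos": TCP position; "tcp_rot": TCP orientation; "wrist_force": force on the tool from outside, world axes, zero at the start; "torque": the same for the moment, N m; "opening": opening from 0.0 (shut) to 1.0 (fully open); "gripper_force": force on a finger pad.
Only numpy, scipy, OpenCV 4.12 (cv2) and the standard library are available. Lean on these libraries where they do the work, as an engineer would, in place of code of your own. Each camera call takes 0.05 s, during which the arm holds its last target. There are 200 camera calls.

## Working session

There is one attempt and no reset: what is moved stays moved. The work goes in short steps, each a Python script; the robot and the scene stay as the last script left them, time stands still between calls to the robot, and variables do not carry over. Pictures are saved under pics/ and viewed, at most 10 in all, crops included, and the job is handed in when it is done.

```bash
ls; mkdir -p pics; python3 - <<'E'
from plant import robot
import cv2,numpy as np,pickle
F={}
for n in("top","side"):
    f=robot.grab_frame(n);F[n]=f
    cv2.imwrite(f"pics/{n}0.png",f["image"][:,:,::-1])
    print(n,f["fx"],f["cx"],f["cy"],-f["R"].T@f["t"],f["R"].tolist())
pickle.dump(F,open("f0.pkl","wb"))
s=robot.sense();print(s["t"],s["tcp_pos"],s["tcp_rot"],robot.nose_length,s["opening"])
E
```

```text
pics
top 387.9479297982328 277.5167057159772 208.3989474541875 [ 0.51135064 -0.01086341  0.91190012] [[0.0245710755457481, -0.9996895216859834, -0.004137931581700306], [-0.9944783695558187, -0.024020147220539276, -0.10215578795694487], [0.10202467707435199, 0.0066251610360283575, -0.9947598064402887]]
side 402.69240015855246 280.46014310893764 217.77543269659228 [ 0.33216344 -0.73446609  0.78545368] [[0.9506668610775317, -0.309491337050469, 0.021157304641791667], [-0.1902453019376871, -0.635530781475934, -0.748269571001806], [0.24502906835645208, 0.707330006494353, -0.663057326008142]]
0.1 [0.1946764  0.64579368 0.24136643] [-3.13983641e+00  8.04966662e-05  2.84882749e+00] 0.011 1.0013607726955764
```

View pics/top0.png

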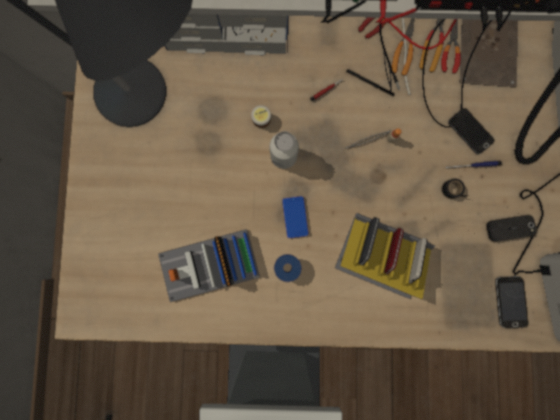

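View pics/side0.png

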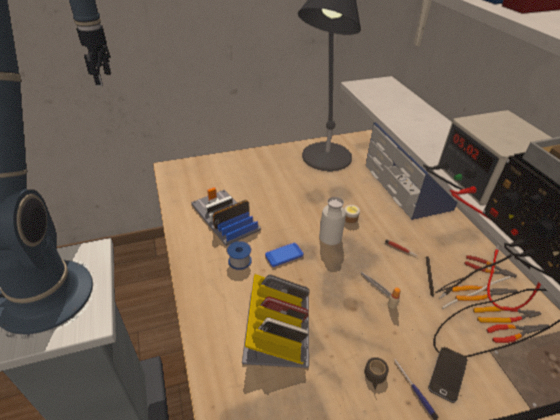

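Top: the rack is at about (208,265), with its tab at (172,273), the orange-rimmed phone at (222,262) and the green strip at (247,255). The dock is at about (387,255), with grey (368,242), red (394,252) and white (417,262). I'll enlarge both areas.

```bash
python3 - <<'E'
import cv2,pickle,numpy as np
F=pickle.load(open("f0.pkl","rb"));im=F["top"]["image"][:,:,::-1]
def crop(im,c0,r0,w,h,k):
    o=cv2.resize(im[r0:r0+h,c0:c0+w],None,fx=k,fy=k,interpolation=cv2.INTER_CUBIC)
    o=np.clip(o.astype(float)*1.6,0,255).astype(np.uint8)
    for c in range(0,w,10): 
        cv2.line(o,(c*k,0),(c*k,6 if (c0+c)%50 else 14),(255,255,255),1)
        if (c+c0)%20==0: cv2.putText(o,str(c+c0),(c*k,20),0,.4,(0,255,255))
    for r in range(0,h,10):
        cv2.line(o,(0,r*k),(8,r*k),(255,255,255),1)
        if (r+r0)%20==0: cv2.putText(o,str(r+r0),(8,r*k+4),0,.4,(0,255,255))
    return o
cv2.imwrite("pics/rack.png",crop(im,150,220,120,90,6))
cv2.imwrite("pics/dock.png",crop(im,330,205,110,100,6))
E
```

```text
(no output)
```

View pics/rack.png

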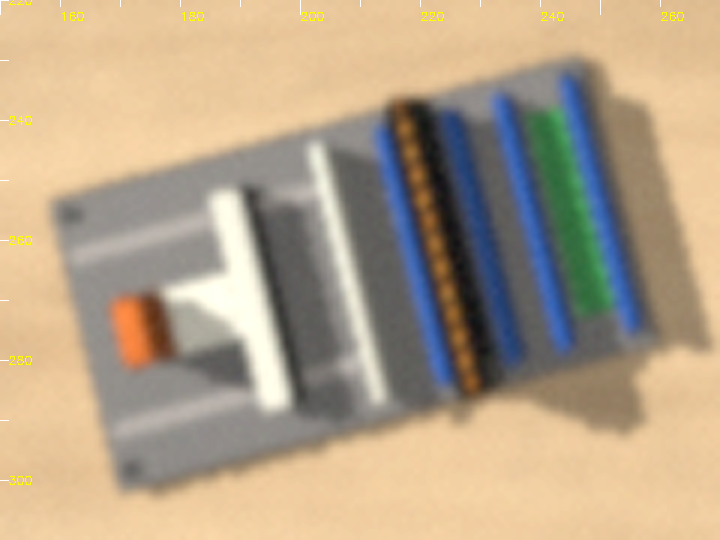

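View pics/dock.png

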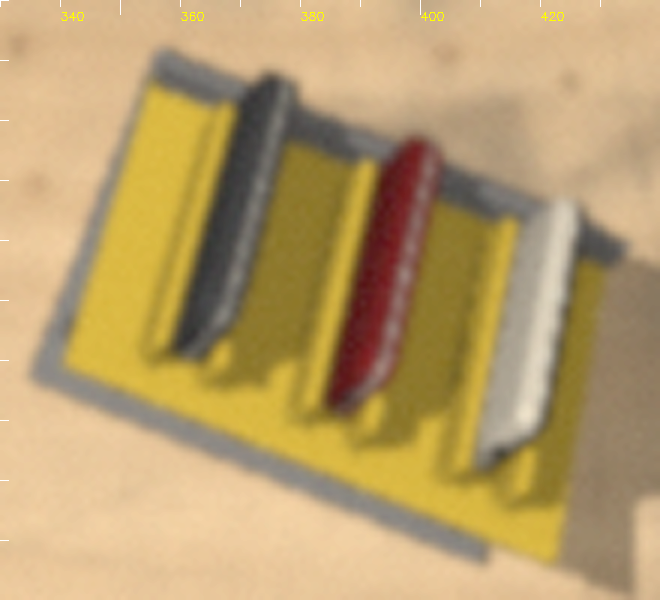

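Rack corners (159,254), (171,302), (247,230), (258,277); tab top about (168–177, 269–281). All three phones in the dock lean towards -y (right). Dock base corners (335,267), (357,213), (434,246). Next I deproject these with depth.

```bash
cat > h.py <<'E'
import numpy as np,pickle,cv2
def cloud(f):
    z=f["range_z"].astype(float);h,w=z.shape
    c,r=np.meshgrid(np.arange(w),np.arange(h))
    P=np.stack([(c-f["cx"])/f["fx"]*z,(r-f["cy"])/f["fy"]*z,z],-1)
    return (P-f["t"])@f["R"]   # world
def onplane(f,c,r,z):
    d=f["R"].T@np.array([(c-f["cx"])/f["fx"],(r-f["cy"])/f["fy"],1]);o=-f["R"].T@f["t"]
    return o+d*(z-o[2])/d[2]
E
python3 - <<'E'
from h import *
np.set_printoptions(precision=4,suppress=True)
f=pickle.load(open("f0.pkl","rb"))["top"];C=cloud(f)
def p(n,L):
    print(n)
    for c,r in L: print((c,r),C[r,c])
p("rack inside corners",[(162,257),(172,298),(246,233),(257,275)])
p("tab",[(172,271),(174,279),(170,275)])
p("jaw",[(188,255),(192,270),(195,284)])
p("wall",[(202,246),(207,265),(212,285)])
p("fins",[(214,247),(223,280),(233,240),(243,275),(245,238),(255,272)])
p("strip",[(241,242),(244,255),(248,270)])
p("dock base",[(337,266),(358,215),(432,246),(410,297),(350,265),(400,285)])
p("dock floor",[(345,260),(354,225),(420,293),(350,240)])
p("fins",[(368,225),(357,262),(391,233),(382,273)])
p("phones",[(373,225),(363,257),(394,250),(397,250),(388,265),(401,235),(415,255),(419,255),(424,241),(412,277)])
p("table",[(300,150),(100,200),(300,300)])
E
```

```text
rack inside corners
(162, 257) [0.4846 0.2584 0.0124]
(172, 298) [0.3928 0.23   0.0144]
(246, 233) [0.5446 0.0668 0.011 ]
(257, 275) [0.449  0.0385 0.0102]
tab
(172, 271) [0.456  0.2227 0.0528]
(174, 279) [0.439  0.2167 0.0555]
(170, 275) [0.4473 0.2264 0.0537]
jaw
(188, 255) [0.4912 0.1935 0.0348]
(192, 270) [0.4582 0.1825 0.0368]
(195, 284) [0.4275 0.1745 0.036 ]
wall
(202, 246) [0.5121 0.1627 0.0361]
(207, 265) [0.47   0.1499 0.0343]
(212, 285) [0.4261 0.1369 0.034 ]
fins
(214, 247) [0.5105 0.1355 0.0367]
(223, 280) [0.4379 0.1125 0.0359]
(233, 240) [0.5272 0.0932 0.0383]
(243, 275) [0.4499 0.0685 0.0341]
(245, 238) [0.5325 0.067  0.0315]
(255, 272) [0.4573 0.0417 0.0357]
strip
(241, 242) [0.5235 0.0774 0.0145]
(244, 255) [0.4938 0.0698 0.0105]
(248, 270) [0.4599 0.0594 0.0121]
dock base
(337, 266) [ 0.4738 -0.1457  0.0048]
(358, 215) [ 0.5901 -0.1864  0.0416]
(432, 246) [ 0.5247 -0.3526  0.0387]
(410, 297) [ 0.4077 -0.3131  0.0064]
(350, 265) [ 0.4794 -0.1635  0.0723]
(400, 285) [ 0.4397 -0.2705  0.0709]
dock floor
(345, 260) [ 0.4897 -0.1532  0.0695]
(354, 225) [ 0.568  -0.1797  0.0304]
(420, 293) [ 0.4242 -0.3123  0.0726]
(350, 240) [ 0.5334 -0.1674  0.0493]
fins
(368, 225) [ 0.5674 -0.2064  0.0527]
(357, 262) [ 0.4867 -0.1748  0.0906]
(391, 233) [ 0.551  -0.2576  0.0509]
(382, 273) [ 0.4639 -0.2328  0.0688]
phones
(373, 225) [ 0.5659 -0.2109  0.0799]
(363, 257) [ 0.4976 -0.1841  0.1055]
(394, 250) [ 0.5136 -0.2512  0.0946]
(397, 250) [ 0.5137 -0.2579  0.0932]
(388, 265) [ 0.4823 -0.2374  0.0985]
(401, 235) [ 0.546  -0.2715  0.0771]
(415, 255) [ 0.504  -0.3046  0.0669]
(419, 255) [ 0.5045 -0.3044  0.0916]
(424, 241) [ 0.5344 -0.3208  0.0766]
(412, 277) [ 0.4589 -0.2874  0.097 ]
table
(300, 150) [ 0.747  -0.0553 -0.0002]
(100, 200) [0.6146 0.4163 0.0011]
(300, 300) [ 0.3935 -0.062  -0.0021]
```

```bash
cat >> h.py <<'E'
def fit2(model,obs):
    m=np.array(model);o=np.array(obs);mc=m.mean(0);oc=o.mean(0);a=m-mc;b=o-oc
    psi=np.arctan2((a[:,0]*b[:,1]-a[:,1]*b[:,0]).sum(),(a*b).sum())
    c,s=np.cos(psi),np.sin(psi);R=np.array([[c,-s],[s,c]])
    return psi,oc-R@mc,((R@m.T).T+oc-R@mc-o)
def Rz(p): c,s=np.cos(p),np.sin(p);return np.array([[c,-s,0],[s,c,0],[0,0,1]])
T=np.radians(25)
E
cat > fit.py <<'E'
from h import *
np.set_printoptions(precision=4,suppress=True)
FF=pickle.load(open("f0.pkl","rb"));f=FF["top"]
L=[(158.7,253.8,.012,.058,.107),(170.3,302,.012,-.058,.107),(246.7,229.7,.012,.058,-.107),(258.7,275.8,.012,-.058,-.107),
(244.7,232.5,.036,.05,-.1),(256,276.3,.036,-.05,-.1),(233.7,236.2,.036,.05,-.074),(244.3,278.7,.036,-.05,-.074),(213.8,241.7,.036,.05,-.028),(224,284.3,.036,-.05,-.028)]
psi,t,e=fit2([l[3:] for l in L],[onplane(f,*l[:3])[:2] for l in L])
print("rack",np.degrees(psi),t);print(e*1000)
R=Rz(psi)
for n,c,r in(("tab",172.5,275),("wallL+",201.7,244.2),("wallL-",212.3,287),("strip",244.5,255),("jaw face+",190.5,252),("jaw face-",199,287.5)):
    z={"t":.057,"w":.036,"s":.014,"j":.037}[n[0]];print(n,R.T@(onplane(f,c,r,z)-[*t,0]))
# dock: fit with cloud
D=[(335.3,268,.004,-.07,.093),(356.7,213,.041,.07,.093),(434.5,245.5,.041,.07,-.093)]
psd,td,e=fit2([l[3:] for l in D],[onplane(f,*l[:3])[:2] for l in D])
print("dock",np.degrees(psd),td);print(e*1000)
pickle.dump((psi,t,psd,td),open("pose.pkl","wb"))
RD=Rz(psd)@np.array([[np.cos(T),0,np.sin(T)],[0,1,0],[-np.sin(T),0,np.cos(T)]])
for cam in FF:
    P=(cloud(FF[cam])[FF[cam]["range_z"]>0]-[*td,0])@RD
    P=P[(abs(P[:,0])<.085)&(abs(P[:,1])<.1)]
    fl=P[(abs(P[:,0])<.03)&(abs(abs(P[:,1])-.028)<.008)&(P[:,2]<.065)];print(cam,"floor between w",np.percentile(fl[:,2],[10,50,90]))
    for y in(-.056,0,.056):
        Q=P[abs(P[:,1]-y)<.026];w=np.percentile(Q[:,2],98)
        H=Q[Q[:,2]>w-.006]; print(y,"top w",w,"u",np.percentile(H[:,0],[1,5,50,95,99]),"v",np.percentile(H[:,1],[5,50,95]))
        for a,b in((0,.008),(.008,.016),(.016,.024)):
            q=Q[(Q[:,2]<w-a)&(Q[:,2]>w-b)];print("   v by depth",b,np.percentile(q[:,1],[5,25,50,75,95]),len(q), "slope",np.polyfit(q[:,0],q[:,1],1)[0])
E
python3 fit.py
```

```text
rack 16.719785579972346 [0.468  0.1498]
[[ 0.9888  2.3671]
 [-1.8078  1.5414]
 [ 2.0527 -1.3717]
 [-4.1709 -3.794 ]
 [-0.1102  0.758 ]
 [ 1.0219  0.4311]
 [ 1.3419  1.1384]
 [-0.5291 -0.5855]
 [ 1.5532  0.8299]
 [-0.3406 -1.3148]]
tab [0.0007 0.0731 0.057 ]
wallL+ [ 0.05   -0.0007  0.036 ]
wallL- [-0.0482 -0.0002  0.036 ]
strip [ 0.0014 -0.0855  0.014 ]
jaw face+ [0.0397 0.0276 0.037 ]
jaw face- [-0.0414  0.0284  0.037 ]
dock -21.297848400844863 [ 0.4969 -0.248 ]
[[-3.6418  6.0084]
 [ 1.2899 -3.1816]
 [ 2.3519 -2.8269]]
top floor between w [0.0442 0.0458 0.0477]
-0.056 top w 0.09712536757404679 u [-0.0606 -0.0574 -0.0179  0.0265  0.0295] v [-0.0601 -0.0541 -0.0497]
   v by depth 0.008 [-0.0604 -0.057  -0.0536 -0.0506 -0.0495] 209 slope 0.008697485181233144
   v by depth 0.016 [-0.0567 -0.0508 -0.0501 -0.0497 -0.0493] 64 slope 0.04157151704308194
   v by depth 0.024 [-0.0563 -0.0507 -0.0502 -0.0499 -0.0493] 65 slope 0.03978644779881315
0 top w 0.09410799142633242 u [-0.0619 -0.0581 -0.0167  0.0277  0.0334] v [-0.0071 -0.0007  0.0052]
   v by depth 0.008 [-0.0072 -0.0039 -0.0002  0.003
[... 839 characters left out ...]
                                                    ~~~~~~~~~~~~~^^^^^^^^^^^^^^^^^^^^
    return _quantile_unchecked(
        a, q, axis, out, overwrite_input, method, keepdims, weights)
    return _ureduce(a,
                    func=_quantile_ureduce_func,
    ...<5 lines>...
                    overwrite_input=overwrite_input,
                    method=method)
    r = func(a, **kwargs)
    result = _quantile(arr,
                       quantiles=q,
    ...<2 lines>...
                       out=out,
                       weights=wgt)
    slices_having_nans = np.isnan(arr[-1, ...])
                                  ~~~^^^^^^^^^
IndexError: index -1 is out of bounds for axis 0 with size 0
```

```bash
cat >> h.py <<'E'
from scipy.spatial.transform import Rotation
try: psi,tr,psd,td=pickle.load(open("pose.pkl","rb"))
except Exception: pass
def slope(): return Rz(psd)@np.array([[np.cos(T),0,np.sin(T)],[0,1,0],[-np.sin(T),0,np.cos(T)]])
def dockP(u,v,w): return slope()@np.array([u,v,w])+[*td,0]
def rackP(x,y,z): return Rz(psi)@np.array([x,y,z])+[*tr,0]
FLIP=np.diag([-1,1,-1.])   # tool z down, y kept
dockO=lambda:Rotation.from_matrix(slope()@FLIP).as_euler('xyz')
rackO=lambda:Rotation.from_matrix(Rz(psi)@FLIP).as_euler('xyz')
E
python3 - <<'E'
from h import *
f=pickle.load(open("f0.pkl","rb"))["top"]
L=[(244.7,232.5,.036,.05,-.1),(256,276.3,.036,-.05,-.1),(233.7,236.2,.036,.05,-.074),(244.3,278.7,.036,-.05,-.074),(213.8,241.7,.036,.05,-.028),(224,284.3,.036,-.05,-.028),(201.7,244.2,.036,.05,0),(212.3,287,.036,-.05,0),(244.5,255,.014,0,-.087)]
psi,t,e=fit2([l[3:] for l in L],[onplane(f,*l[:3])[:2] for l in L])
print(np.degrees(psi),t,(e*1000).round(1).tolist())
psd=np.radians(-20.8)
pickle.dump((psi,t,psd,td),open("pose.pkl","wb"))
E
python3 - <<'E'
from h import *
from plant import robot
print(robot.sense()["joint_pos"])
for p,o in((dockP(-.0155,-.0555,.16),dockO()),(dockP(-.0155,-.0555,.0835),dockO()),(dockP(-.0143,-.0005,.0835),dockO()),(rackP(0,.008,.2),rackO()),(rackP(0,.008,.05),rackO()),(rackP(0,-.087,.05),rackO()),(rackP(0,.1,.05),rackO())):
    q=robot.inverse_kinematics(p,o);print(p.round(3),o.round(2),None if q is None else np.round(q,2))
E
```

```text
16.219317172150493 [0.46845023 0.1499574 ] [[-0.4, 0.3], [0.5, 0.8], [1.3, 0.7], [-0.8, -0.2], [1.9, 0.5], [-0.2, -0.8], [0.4, 0.4], [-1.5, 0.3], [-1.2, -1.9]]
[-1.30691986  0.46936692 -0.0485574   1.53356422  0.02410271  1.14100505
 -0.08228518]
[ 0.527 -0.319  0.152] [ 3.14 -0.44  2.78] [-0.04  0.83  0.86  1.5  -0.43  1.49  2.1 ]
[ 0.497 -0.307  0.082] [ 3.14 -0.44  2.78] [-0.02  0.84  0.78  1.63 -0.43  1.33  2.1 ]
[ 0.518 -0.256  0.082] [ 3.14 -0.44  2.78] [-0.02  0.78  0.63  1.64 -0.36  1.31  1.94]
[0.466 0.158 0.2  ] [-3.14  0.   -2.86] [-0.55  0.22  0.16  2.01 -0.04  0.92  1.49]
[0.466 0.158 0.05 ] [-3.14  0.   -2.86] [-0.44  0.44  0.04  2.13 -0.03  0.57  1.47]
[0.493 0.066 0.05 ] [-3.14  0.   -2.86] [-0.31  0.45  0.12  2.12 -0.09  0.57  1.73]
[0.441 0.246 0.05 ] [-3.14  0.   -2.86] [-0.58  0.46 -0.01  2.1   0.01  0.58  1.25]
```

```bash
cat > grasp.py <<'E'
from h import *
from plant import robot
def grasp(u,v,w=.0835):
    o=dockO()
    robot.grip(.45,30)
    robot.goto(dockP(u,v,.17),o)
    hit=robot.move_straight(dockP(u,v,w),vel=.1,contact_N=8)
    s=robot.sense();print("down hit",hit,s["tcp_pos"].round(4) if hasattr(s["tcp_pos"],"round") else s["tcp_pos"],dockP(u,v,w).round(4),s["t"])
    robot.grip(0,30)
    s=robot.sense();print("grip",s["opening"],s["gripper_force"],s["wrist_force"])
def rep(): 
    s=robot.sense();print("t",s["t"],np.round(s["tcp_pos"],4),"open",round(s["opening"],3),s["gripper_force"],np.round(s["wrist_force"],1))
E
python3 - <<'E'
from grasp import *
robot.goto(rackP(0,.0,.25),rackO())
grasp(-.0155,-.0555)
f=robot.grab_frame("side");cv2.imwrite("pics/g1.png",cv2.resize(f["image"][230:400,200:360,::-1],None,fx=4,fy=4,interpolation=2)[:600])
E
```

```text
down hit False [ 0.4976 -0.3078  0.0828] [ 0.497  -0.3074  0.0822] 5.45
grip 0.11880240618731443 31.392892599105835 [0.8339666  0.1783335  1.70615575]
```

View pics/g1.png

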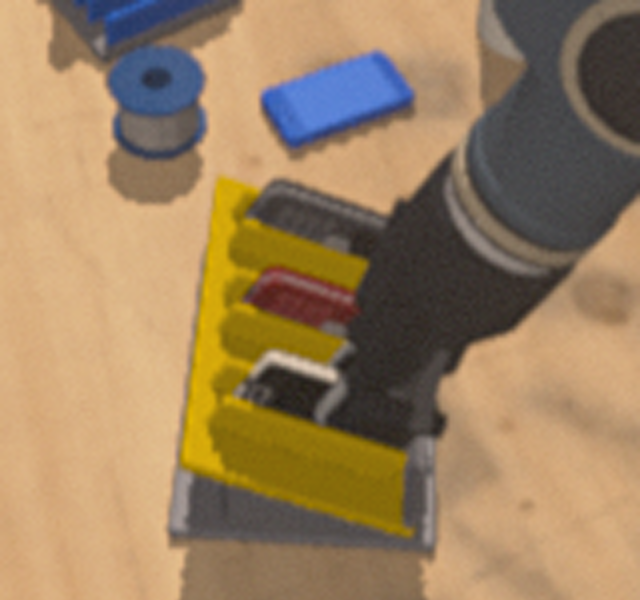

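The white-rimmed phone is held (opening about 10–11 mm), with the fingers on its exposed upper part at around (370,390). Next: lift it and take it over the bay.

```bash
python3 - <<'E'
from grasp import *
robot.move_straight(dockP(-.0155,-.0555,.175),vel=.12)
rep()
p=rackP(0,.0085,.20)
robot.goto(p,rackO()); 
robot.move_straight(rackP(0,.0085,.11),vel=.1)
rep()
A=robot.grab_frame("top");B=robot.grab_frame("side");pickle.dump((A,B),open("f1.pkl","wb"))
b=cv2.resize(B["image"][150:270,170:290,::-1],None,fx=4,fy=4,interpolation=2)
a=cv2.resize(A["image"][210:330,150:230,::-1],None,fx=4,fy=4,interpolation=2)
cv2.imwrite("pics/r1.png",np.clip(np.hstack([b,a])*1.4,0,255).astype(np.uint8))
E
```

```text
t 6.7667 [ 0.5325 -0.3207  0.1643] open 0.121 30.996167063713074 [-0.7 -0.2 -1.6]
t 9.5917 [0.4666 0.1582 0.1105] open 0.12 30.993143320083618 [ 0.1  0.3 -1.3]
```

View pics/r1.png

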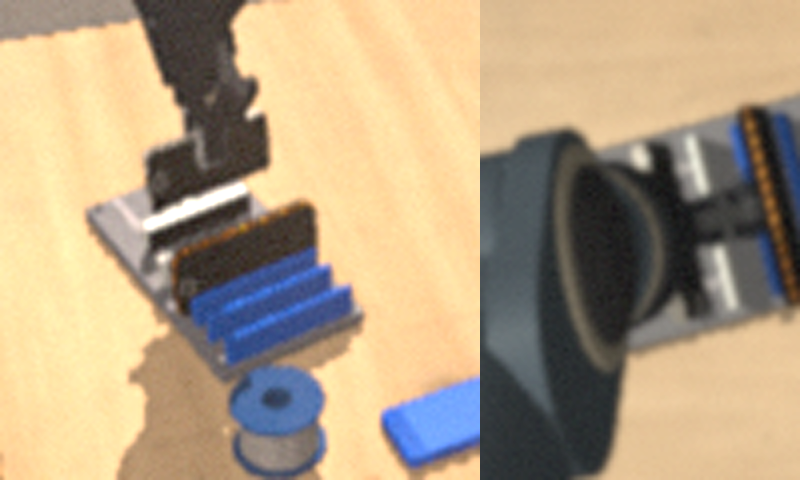

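The phone hangs level (left panel, 150–270 × 115–210), parallel to the wall and in front of the bay's white wall. I lower it until it touches the floor, nudge it to the wall and release.

```bash
python3 - <<'E'
from grasp import *
robot.move_straight(rackP(0,.0085,.060),vel=.08)
print(robot.move_straight(rackP(0,.0085,.044),vel=.02,contact_N=4));rep()
z=robot.sense()["tcp_pos"][2]
print(robot.move_straight(rackP(0,.003,z+.0005),vel=.015,contact_N=3));rep()
print("rack y",Rz(psi).T@(np.array(robot.sense()["tcp_pos"])-[*tr,0]))
robot.grip(.3);rep()
p=np.array(robot.sense()["tcp_pos"])
robot.move_straight(p+[0,0,.1],vel=.15);rep()
robot.grip(0)
robot.goto(rackP(0,.125,.14),rackO());rep()
A=robot.grab_frame("top");B=robot.grab_frame("side");pickle.dump((A,B),open("f2.pkl","wb"))
b=cv2.resize(B["image"][150:270,170:290,::-1],None,fx=4,fy=4,interpolation=2)
a=cv2.resize(A["image"][210:330,150:230,::-1],None,fx=4,fy=4,interpolation=2)
cv2.imwrite("pics/r2.png",np.clip(np.hstack([b,a])*1.4,0,255).astype(np.uint8))
E
```

```text
True
t 11.0 [0.4662 0.1581 0.0507] open 0.123 31.82125210762024 [-1.4 -0.8  4.7]
True
t 11.2333 [0.4664 0.1573 0.0507] open 0.118 31.688491702079773 [-0.3 -0.   3.9]
rack y [4.81910350e-05 7.65462361e-03 5.07264967e-02]
t 11.5333 [0.4656 0.1575 0.0503] open 0.297 0.0 [ 0.1  0.6 -0.3]
t 12.35 [0.465  0.1574 0.1497] open 0.294 0.0 [ 0.1 -0.4 -0.4]
t 13.2583 [0.4331 0.2706 0.1397] open 0.001 0.0 [-0.5  0.1  0.1]
```

View pics/r2.png

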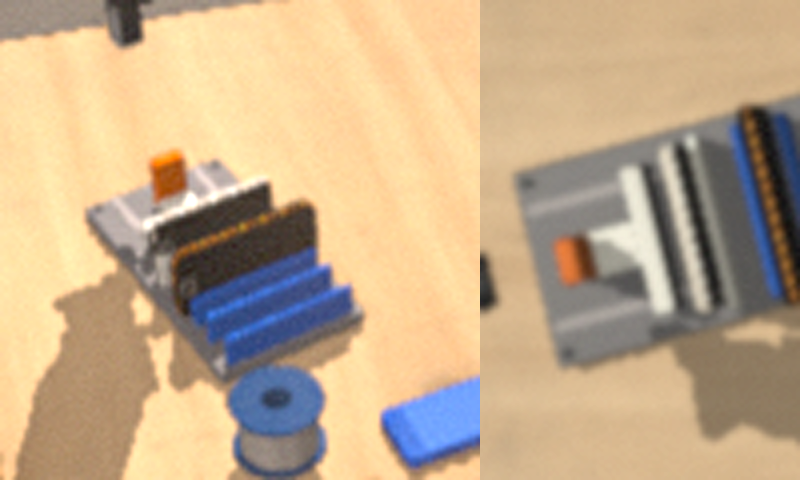

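The phone stands upright in the bay just off the wall (right panel, about 660–715 × 145–310). I push the tab's outer face with the fingers shut.

```bash
python3 - <<'E'
from grasp import *
ry=lambda:(Rz(psi).T@(np.array(robot.sense()["tcp_pos"])-[*tr,0]))
fy=lambda:(Rz(psi).T@np.array(robot.sense()["wrist_force"]))[1]
robot.move_straight(rackP(0,.125,.046),vel=.12)
robot.move_straight(rackP(0,.105,.046),vel=.06,contact_N=1.2)
robot.sleep(.2);f0=fy();print("start",ry(),f0)
hit=robot.move_straight(rackP(0,.070,.046),vel=.012,contact_N=6.5)
print(hit,ry(),fy()-f0);robot.sleep(.3);print(ry(),fy()-f0)
E
```

```text
start [-0.00034592  0.12303521  0.04566098] -0.43216633513421027
True [-0.00029923  0.07854261  0.04566691] 1.1285056743366746
[-0.00081289  0.07877581  0.04525333] 0.5076477058177837
```

```bash
python3 - <<'E'
from grasp import *
ry=lambda:(Rz(psi).T@(np.array(robot.sense()["tcp_pos"])-[*tr,0]))
fy=lambda:np.mean([(robot.sleep(.02),(Rz(psi).T@np.array(robot.sense()["wrist_force"]))[1])[1] for _ in range(5)])
y=ry()[1]
for i in range(14):
    y-=.0004
    hit=robot.move_straight(rackP(0,y,.046),vel=.01,contact_N=8)
    F=fy();print(round(y,4),hit,ry()[1].round(4),F.round(2))
    if F>6.5 or hit: break
E
```

```text
0.0784 False 0.0785 1.18
0.078 False 0.0785 2.53
0.0776 False 0.0784 5.31
0.0772 False 0.0783 6.07
0.0768 False 0.0783 6.53
```

The jaw bears on the phone at about 6.5–7 N including friction. I back off and fetch the red phone.

```bash
python3 - <<'E'
from grasp import *
robot.move_straight(rackP(0,.115,.046),vel=.08)
robot.move_straight(rackP(0,.115,.2),vel=.2)
f=robot.grab_frame("top")
x,y=.0,.0
for n in("j",): # jaw/white phone check by depth in rack frame
    P=(cloud(f)-[*tr,0])@Rz(psi);M=(f["range_z"]>0)&(abs(P[...,0])<.03)&(P[...,1]>-.005)&(P[...,1]<.08)
    Q=P[M];h=Q[Q[:,2]>.052];a=h[h[:,1]<.03];b=h[h[:,1]>.04];j=Q[(Q[:,1]>.012)&(Q[:,1]<.04)&(Q[:,2]>.03)&(Q[:,2]<.045)]
    print("phone y",np.percentile(a[:,1],[5,50,95]),"z",np.median(a[:,2]),"tab y",np.median(b[:,1]),"jaw",np.percentile(j[:,1],[5,50]))
robot.grip(.45,30)
# recheck red phone in the dock
P=(cloud(f)-[*td,0])@slope();Q=P[(f["range_z"]>0)&(abs(P[...,0])<.085)&(abs(P[...,1])<.026)]
w=np.percentile(Q[:,2],98);H=Q[Q[:,2]>w-.006];print("red",w,np.percentile(H[:,0],[1,99]),np.percentile(H[:,1],[5,50,95]))
grasp(-.0143,float(np.clip(np.mean(np.percentile(H[:,1],[5,95])),-.004,.004)))
robot.move_straight(dockP(-.0143,0,.175),vel=.12);rep()
robot.goto(rackP(0,-.087,.20),rackO())
robot.move_straight(rackP(0,-.087,.11),vel=.1);rep()
A=robot.grab_frame("top");B=robot.grab_frame("side");pickle.dump((A,B),open("f3.pkl","wb"))
b=cv2.resize(B["image"][150:270,170:290,::-1],None,fx=4,fy=4,interpolation=2)
a=cv2.resize(A["image"][210:330,180:260,::-1],None,fx=4,fy=4,interpolation=2)
cv2.imwrite("pics/r3.png",np.clip(np.hstack([b,a])*1.4,0,255).astype(np.uint8))
E
```

```text
phone y [0.00125625 0.00575814 0.01131467] z 0.06146800626275997 tab y 0.06988332875886213 jaw [0.01758152 0.02068236]
red 0.0941755549767377 [-0.06154875  0.0319192 ] [-0.00712009 -0.00078454  0.00477983]
down hit False [ 0.5179 -0.2574  0.0823] [ 0.5173 -0.257   0.0817] 25.1833
grip 0.14819324616480103 34.518256187438965 [ 1.5204169  -0.1921587   1.46636589]
t 26.4417 [ 0.5533 -0.2692  0.1639] open 0.146 34.203500747680664 [ 0.4 -0.  -1.5]
t 28.7917 [0.4933 0.0664 0.1105] open 0.145 34.194615483284 [-0.1 -0.3 -0.7]
```

View pics/r3.png

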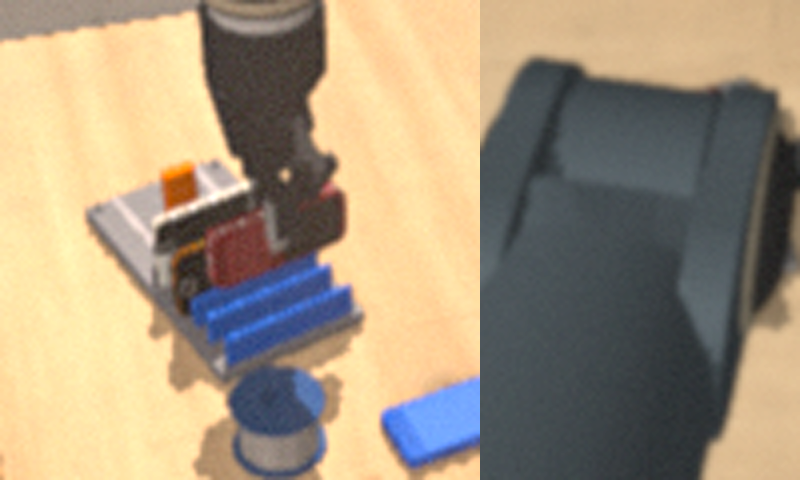

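The red phone hangs level above the free slot (left panel, 205–345 × 190–285) and the tab has moved in to (180,185). I lower it.

```bash
python3 - <<'E'
from grasp import *
robot.move_straight(rackP(0,-.087,.080),vel=.08)
print(robot.move_straight(rackP(0,-.087,.046),vel=.025,contact_N=5));rep()
print(Rz(psi).T@(np.array(robot.sense()["tcp_pos"])-[*tr,0]))
E
```

```text
True
t 30.425 [0.4926 0.0662 0.0527] open 0.144 35.04804253578186 [-1.  -0.   4.3]
[-0.00018985 -0.08715183  0.05267149]
```

Touched at z 0.0527 against 0.0518 expected, so it is on the floor. I release it, retreat and check.

```bash
python3 - <<'E'
from grasp import *
robot.grip(.32);p=np.array(robot.sense()["tcp_pos"])
robot.move_straight(p+[0,0,.12],vel=.15)
robot.goto([.45,-.2,.3],rackO());robot.sleep(.3);rep()
A=robot.grab_frame("top");B=robot.grab_frame("side")
P=(cloud(A)-[*tr,0])@Rz(psi);ok=(A["range_z"]>0)&(abs(P[...,0])<.06)
def st(n,y0,y1,z0,z1):
    Q=P[ok&(P[...,1]>y0)&(P[...,1]<y1)&(P[...,2]>z0)&(P[...,2]<z1)]
    print(n,len(Q),"y",np.percentile(Q[:,1],[5,50,95]).round(4),"x",np.percentile(Q[:,0],[2,98]).round(4),"z",np.median(Q[:,2]).round(4),"slope",np.polyfit(Q[:,0],Q[:,1],1)[0].round(3))
st("red",-.11,-.065,.05,.08);st("white",-.005,.025,.053,.08);st("tab",.04,.09,.05,.07);st("jaw",.012,.04,.03,.042)
b=cv2.resize(B["image"][150:270,170:290,::-1],None,fx=4,fy=4,interpolation=2)
a=cv2.resize(A["image"][220:310,155:265,::-1],(400,480),interpolation=2)
cv2.imwrite("pics/r4.png",np.clip(np.hstack([b,a[:, :320] if 0 else cv2.resize(a,(320,262)).repeat(1,0) if 0 else cv2.copyMakeBorder(cv2.resize(a,(320,262)),0,218,0,0,0)])*1.4,0,255).astype(np.uint8))
E
```

```text
t 33.1167 [ 0.4503 -0.1991  0.2996] open 0.318 0.0 [-0.4  0.1  1. ]
red 296 y [-0.0938 -0.088  -0.0817] x [-0.0472  0.0494] z 0.0606 slope 0.001
white 243 y [0.0013 0.0057 0.0113] x [-0.043   0.0455] z 0.0612 slope 0.006
tab 66 y [0.0526 0.0572 0.0628] x [-0.0113  0.0123] z 0.0563 slope -0.009
jaw 116 y [0.0175 0.0208 0.024 ] x [-0.0389  0.0402] z 0.0369 slope 0.01
```

View pics/r4.png

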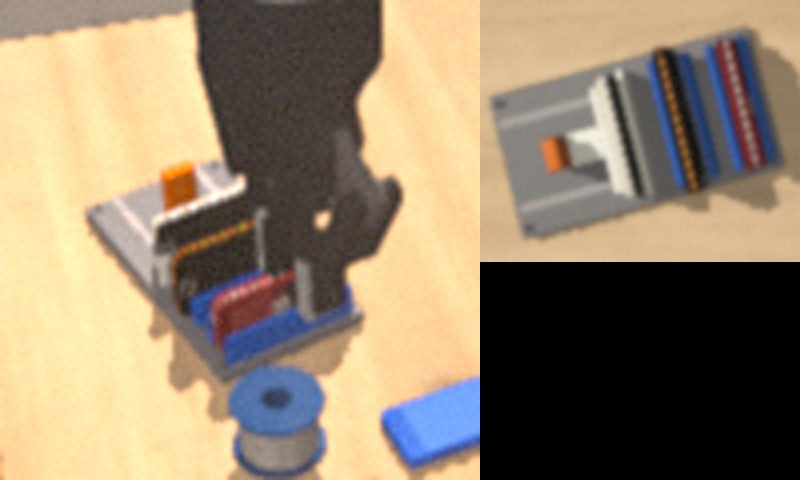

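The red phone is upright in the free slot (top at 61 mm, as expected). The white-rimmed phone is clamped and the tab is at y = 57 mm, so the slide is at about 23 mm. I hand the job in.

```bash
python3 -c "
from plant import robot
print(robot.close_job())"
```

```text
the job is handed in; nothing more can be done
None
```

I handed the job in at about 33 s: the red phone stands in the free slot and the white-rimmed phone is clamped in the bay, with the jaw shut at about 23 mm after pressing with roughly 5 N; no verdict came back.

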